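# Line up the small cheeses by size on the ripening board

## Task

Line up the four small cheeses on the four straw mats of the ripening board in order of size: the smallest on the mat next to the slate tag, then growing along the row to the largest on the mat next to the tin dish. Set each one down flat and the same way up in the middle of its own mat, without dropping it, and leave the slate tag and the dish where they stand.

Things in the scene. Friction and masses are not known exactly. Their poses are not given: they have to be found in the camera images.
- cheese_36: the smallest of the four small loose cheeses: an upright round cylinder with pale ivory rind, 36 mm in diameter, 30 mm high, under 0.25 kg, standing on the table at the start. Origin: centre of its underside; z axis up along its axis
- cheese_45: the second smallest of the four small loose cheeses: an upright round cylinder with pale ivory rind, 45 mm in diameter, 35 mm high, under 0.25 kg, standing on the table at the start. Origin: centre of its underside; z axis up along its axis
- cheese_54: the second largest of the four small loose cheeses: an upright round cylinder with pale ivory rind, 54 mm in diameter, 40 mm high, under 0.25 kg, standing on the table at the start. Origin: centre of its underside; z axis up along its axis
- cheese_64: the largest of the four small loose cheeses: an upright round cylinder with pale ivory rind, 64 mm in diameter, 45 mm high, under 0.25 kg, standing on the table at the start. Origin: centre of its underside; z axis up along its axis
- mat_1: round straw mat, 70 mm in diameter, 4 mm thick, fixed on the dark ripening board (18 mm thick, 110 by 335 mm, fixed); four alike mats lie about 80 mm apart in a row along the board; number 1 of 4 from right (-y) to left, the end mat at the board's right-hand (-y) end. Origin: centre of its underside, on the board; its upper face is 4 mm higher; y axis roughly along the row to the left
- mat_2: round straw mat, 70 mm in diameter, 4 mm thick, fixed on the dark ripening board (18 mm thick, 110 by 335 mm, fixed); four alike mats lie about 80 mm apart in a row along the board; number 2 of 4 from right (-y) to left, the next one. Origin: centre of its underside, on the board; its upper face is 4 mm higher; y axis roughly along the row to the left
- mat_3: round straw mat, 70 mm in diameter, 4 mm thick, fixed on the dark ripening board (18 mm thick, 110 by 335 mm, fixed); four alike mats lie about 80 mm apart in a row along the board; number 3 of 4 from right (-y) to left, the next one. Origin: centre of its underside, on the board; its upper face is 4 mm higher; y axis roughly along the row to the left
- mat_4: round straw mat, 70 mm in diameter, 4 mm thick, fixed on the dark ripening board (18 mm thick, 110 by 335 mm, fixed); four alike mats lie about 80 mm apart in a row along the board; number 4 of 4 from right (-y) to left, the end mat at the board's left-hand (+y) end. Origin: centre of its underside, on the board; its upper face is 4 mm higher; y axis roughly along the row to the left
- slate_tag: loose small dark slate plaque leaning on a pale wooden foot (40 by 60 mm, 65 mm high in all) that stands on the table about 60 mm beyond one end of the board; it marks the small end of the row. It may be at either end, about 105 mm from the centre of the nearest mat. Origin: centre of the foot's underside; z up
- dish: loose round dark tin dish with foil balls in it, 84 mm in diameter, 34 mm high, on the table beyond the other end of the board, about 105 mm from the centre of the nearest mat; it marks the large end. Origin: centre of its underside; z up
Mind the look-alikes: they are no part of the job. What is shaped like the cheese_54 but purple is not meant. Leave any pink look-alike of the cheese_45 alone.

How it is judged:
At the end, for the whole second after the job is handed in: Counting from the slate tag's end of the board, the mats carry the 36, 45, 54 and 64 mm cheeses in that order, each centred on its mat within 12 mm, resting on the mat (underside within 4 mm of the mat's upper face), upright within 0.12 rad, released and at rest (((horizontal distance between slate_tag and mat_1 below 0.16 m and horizontal distance between cheese_36 and mat_1 below 0.012 m and z of cheese_36 in the frame of mat_1 between 0 and 0.008 m and horizontal distance between cheese_45 and mat_2 below 0.012 m and z of cheese_45 in the frame of mat_2 between 0 and 0.008 m and horizontal distance between cheese_54 and mat_3 below 0.012 m and z of cheese_54 in the frame of mat_3 between 0 and 0.008 m and horizontal distance between cheese_64 and mat_4 below 0.012 m and z of cheese_64 in the frame of mat_4 between 0 and 0.008 m) or (horizontal distance between slate_tag and mat_4 below 0.16 m and horizontal distance between cheese_36 and mat_4 below 0.012 m and z of cheese_36 in the frame of mat_4 between 0 and 0.008 m and horizontal distance between cheese_45 and mat_3 below 0.012 m and z of cheese_45 in the frame of mat_3 between 0 and 0.008 m and horizontal distance between cheese_54 and mat_2 below 0.012 m and z of cheese_54 in the frame of mat_2 between 0 and 0.008 m and horizontal distance between cheese_64 and mat_1 below 0.012 m and z of cheese_64 in the frame of mat_1 between 0 and 0.008 m)) and angle between each of cheese_36, cheese_45, cheese_54, cheese_64's own z axis and vertical below 0.12 rad and linear speed of each of cheese_36, cheese_45, cheese_54, cheese_64 below 0.02 m/s); the robot touches nothing.
It fails at once if the slate tag or the dish is pushed more than 20 mm from its place (distance of any of slate_tag, dish from where it was at the start of the episode above 0.02 m).
It fails at once if a cheese is dropped or knocked flying (faster than 0.6 m/s, a fall of about 18 mm, with no finger on it) ((linear speed of cheese_36 above 0.6 m/s and contact force between cheese_36 and the fingers below 0.05 N) or (linear speed of cheese_45 above 0.6 m/s and contact force between cheese_45 and the fingers below 0.05 N) or (linear speed of cheese_54 above 0.6 m/s and contact force between cheese_54 and the fingers below 0.05 N) or (linear speed of cheese_64 above 0.6 m/s and contact force between cheese_64 and the fingers below 0.05 N)).
It also fails if it takes over 88 s, if anything falls off the work surface, if the arm or the gripper's body presses on something with over 40 N, if the wrist force passes 120 N, or if a joint passes its speed limit or range.

## Robot

A 6-joint arm with a two-finger parallel gripper is mounted at the origin on the work surface. World frame = base frame: x ahead of the robot, y to its left, z up, the work surface at z = 0. Lengths are in m, angles in rad, forces in N, time in s.
With the tool pointing down it reaches from about 0.375 to 0.9 m from the base axis. Payload 3.1 kg.
Tool frame: the origin (TCP) lies at the very end of the fingers, on their centre line; the grasp point (between the pads) lies 19 mm behind it; z points along the fingers, y is the direction in which the jaws open and shut (so a half turn about z gives the same grasp; the last joint's range is limited). The gripper opens to 87 mm and grips with 3 to 60 N. Pads are 19 mm wide; open, the fingers measure 117 mm over their backs; the gripper's body (75 mm by 190 mm) begins 51 mm behind the grasp point.
Start: joints at [-1.353, 0.527, 1.433, -0, 1.181, -0.178], TCP at [0.241, -0.577, 0.223] pointing down, gripper open.
Joint ranges: [-3.08, 3.08], [-0.75, 2.2], [0.22, 2.44], [-1.43, 4.57], [0, 2.65], [-2.85, 2.85]. Speed limits (rad/s): [2.79, 2.79, 3.14, 3.14, 3.14, 3.14].

## Interface

Orientations are given as a unit quaternion [x, y, z, w].
In Python, from rig import robot gives the robot as it stands.
- The arm moves only by the tool arm_command, never from a script. Its argument "targets" is a list of rows, each a list of 5 numbers: the shift along the tool's x, y, z in cm, then the turn about the tool's z in rad, then the finger opening in cm, from 0 to 8.7. In form: [[dx, dy, dz, spin, hand], ...]. A call has 1 to 5 rows; each row is the pose to reach, as a shift and turn from the pose commanded when the call began, along the tool's axes at that moment; what a row does not reach only later rows make up. A row lasts 1/8 s, in which the tool goes at most 62.5 mm and 10.7 degrees, less where a joint would pass 70% of its speed; a pose out of reach is approached as far as the arm can. A call with a gripper value outside its range is refused whole. The fingers move at their own pace and stop on an object; "newtons" is the grip in N (left out, the last holds). Time passes only in rows, so rows that repeat a pose let the fingers close. It gives the time, the measured TCP pose, the force and the opening at its end, in the units of the state.
- robot.get_obs(): the state, without advancing time (a new reading comes with each control period).
- robot.camera(name): name is "side" or "top" or "wrist"; returns (picture, depth): 480x640x3 uint8, red, green, blue; 480x640 float32, m along the optical axis (not along the pixel's ray), 0 where there is no reading.
- robot.camera_model(name): a dict with "mtx" (3x3 intrinsics, pixels), "extrinsics" (4x4, takes a point from world to camera coordinates). Camera axes: x right, y up, looking along -z (the intrinsics and any distortion apply to the point x, -y, -z); pixel columns grow to the right and rows downward; lengths in m; the calibration is good to about 2 mm. A picture is of the moment at which its call begins: read the wrist's pose just before it. camera_model takes no time and is no camera call; for the wrist camera it gives the pose at the moment of the call.
- robot.hand_in(): hands the job in, once; it reports no verdict.
The state is a dict: "time": time; "q": joint angles; "joint_velocities": joint speeds; "joint_torque": joint torques, N m; "position": TCP position; "tool_rot": TCP orientation; "ft_force": force on the tool from outside, world axes, zero at the start; "moment": the same for the moment, N m; "grip_width": finger opening in m.
Only numpy, scipy, OpenCV 4.12 (cv2) and the standard library are available. Lean on these libraries where they do the work, as an engineer would, in place of code of your own. Each camera call takes 0.05 s, during which the arm holds its last target.

## Working session

There is one attempt and no reset: what is moved stays moved. The work goes in short steps, Python scripts to look and compute and a tool call to move; the robot and the scene stay as the last step left them, time stands still between calls to the robot, and variables do not carry over. Pictures are saved under pics/ and viewed, and the job is handed in when it is done.

Besides the shell and the picture viewer there is one more tool, called after ">>>" as name([rows], argument=value, ...), one row to a line, values as JSON. arm_command: Moves the arm, as the interface text tells. Its arguments: {"type":"object","properties":{"targets":{"type":"array","items":{"type":"array","items":{"type":"number"}}},"newtons":{"type":"number"}},"required":["targets"]}

```bash
mkdir -p pics; ls; cat > h.py <<'E'
import numpy as np, cv2
from rig import robot
def grab(n,tag):
    m=robot.camera_model(n); o=robot.get_obs(); p,d=robot.camera(n)
    cv2.imwrite(f'pics/{tag}.png',p[:,:,::-1]); np.savez(f'pics/{tag}.npz',p=p,d=d,K=m['mtx'],E=m['extrinsics'])
    return p,d,m
def load(tag):
    z=np.load(f'pics/{tag}.npz'); return z['p'],z['d'],np.array(z['K']),np.array(z['E'])
def ray(K,E,u,v):
    d=np.array([(u-K[0,2])/K[0,0],(v-K[1,2])/K[1,1],1.0]); d=np.array([d[0],-d[1],-d[2]])
    R=E[:3,:3]; c=-R.T@E[:3,3]; return c,R.T@d
def onplane(K,E,u,v,z):
    c,d=ray(K,E,u,v); return c+d*(z-c[2])/d[2]
def pts(d,K,E):
    v,u=np.mgrid[0:480,0:640]
    X=np.stack([(u-K[0,2])/K[0,0]*d,-(v-K[1,2])/K[1,1]*d,-d],-1)
    return (X-E[:3,3])@E[:3,:3]
E
python3 - <<'E'
from h import *
for n in ['top','side','wrist']:
    p,d,m=grab(n,n+'0'); print(n,m)
print(robot.get_obs())
E
```

```text
pics
top {'mtx': array([[508.09427796,   0.        , 323.18669098],
       [  0.        , 508.09427796, 243.07784752],
       [  0.        ,   0.        ,   1.        ]]), 'extrinsics': array([[-0.00735923, -0.99996908, -0.00276967, -0.00315142],
       [ 0.99825649, -0.00750878,  0.05854568, -0.57154458],
       [-0.05856467, -0.00233399,  0.99828089, -0.94800353],
       [ 0.        ,  0.        ,  0.        ,  1.        ]])}
side {'mtx': array([[466.52398472,   0.        , 322.19975597],
       [  0.        , 466.52398472, 240.36759103],
       [  0.        ,   0.        ,   1.        ]]), 'extrinsics': array([[-0.96999948, -0.24308925,  0.00293694,  0.5297588 ],
       [ 0.17751012, -0.6999612 ,  0.6917691 , -0.13513336],
       [-0.16610589,  0.671537  ,  0.7221128 , -0.92075739],
       [ 0.        ,  0.        ,  0.        ,  1.        ]])}
wrist {'mtx': array([[366.76191927,   0.        , 320.32846744],
       [  0.        , 366.76191927, 239.89359457],
       [  0.        ,   0.        ,   1.        ]]), 'extrinsics': array([[ 0.38535449, -0.92276761, -0.00136255, -0.6252183
[... 176 characters left out ...]
        ]])}
{'time': 0.15, 'q': array([-1.35350376e+00,  5.28260300e-01,  1.43361219e+00, -3.84010021e-06,
        1.18140342e+00, -1.78514672e-01]), 'joint_velocities': array([-0.0023351 , -0.00197524, -0.00204515, -0.0016225 ,  0.00033542,
       -0.00095685]), 'joint_torque': array([ 2.65775116e-04, -4.40431988e+01, -1.76842368e+01,  6.34088041e-02,
        5.52411529e-02, -9.78585695e-05]), 'position': array([ 0.24086453, -0.57610996,  0.22179038]), 'tool_rot': array([ 9.80480420e-01,  1.96614948e-01, -1.80925646e-05, -8.41432314e-04]), 'ft_force': array([ 0.02401736, -0.14516092,  0.34847733]), 'moment': array([ 0.00282656,  0.01907318, -0.01632245]), 'grip_width': 0.08711318965285918}
```

View pics/top0.png

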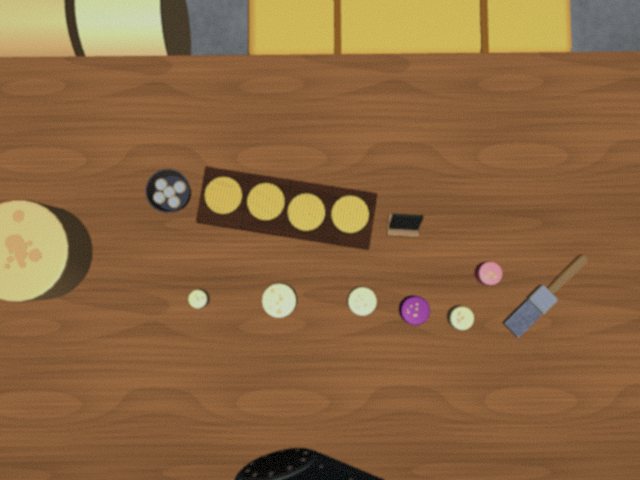

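View pics/side0.png

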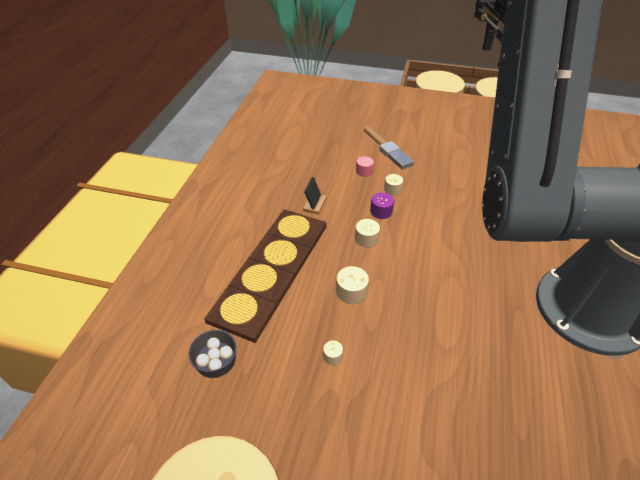

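Top view: candidates are ivory at (198,299) smallest, (279,300) largest, (362,301) second largest and (461,318) second smallest. The look-alikes are purple (415,310) and pink (490,273), and there is a big wheel at (18,250). The tag is at (406,225), next to the right-hand (-y) mat_1. The dish is at (168,190).

```bash
cat > m.py <<'E'
from h import *
p,d,K,E=load('top0')
hsv=cv2.cvtColor(p,cv2.COLOR_RGB2HSV)
P=pts(d,K,E)
seeds={'36':(198,299,.030),'64':(279,300,.045),'54':(362,301,.040),'45':(461,318,.035),'purple':(415,310,.04),'pink':(490,273,.035),'m4':(223,195,.022),'m3':(266,201,.022),'m2':(306,211,.022),'m1':(350,213,.022)}
for n,(u,v,z) in seeds.items():
    win=30; y0,x0=v-win,u-win
    h=P[y0:v+win,x0:u+win,2]
    print(n,hsv[v,u], 'z med',np.median(P[v-4:v+5,u-4:u+5,2]),end=' ')
    if n[0]=='m':
        c=hsv[y0:v+win,x0:u+win]; m=((c[...,0]>18)&(c[...,0]<35)&(c[...,1]>90)&(c[...,2]>130)).astype(np.uint8)
    else: m=(h>z-.008).astype(np.uint8)
    m=cv2.morphologyEx(m,cv2.MORPH_OPEN,np.ones((3,3),np.uint8))
    k,l,s,c=cv2.connectedComponentsWithStats(m)
    i=l[win,win]; 
    cs,_=cv2.findContours((l==i).astype(np.uint8),cv2.RETR_EXTERNAL,cv2.CHAIN_APPROX_NONE)
    (a,b),r=cv2.minEnclosingCircle(max(cs,key=len))
    cx,cy=c[i]+[x0,y0]
    X=onplane(K,E,cx,cy,z); 
    rr=np.sqrt(s[i,4]/np.pi)*(-(E[:3,:3]@X+E[:3,3])[2])/K[0,0]
    print('cen',np.round([cx,cy],1),'xyz',np.round(X,4),'diam',round(2*rr,4), 'depthcen',np.round(P[y0:v+win,x0:u+win][l==i].mean(0),4))
E
python3 m.py
```

```text
36 [ 27  58 203] z med 0.02883028490278161 cen [198.  298.9] xyz [0.4684 0.2264 0.03  ] diam 0.0359 depthcen [0.4689 0.2242 0.0385]
64 [ 30  47 205] z med 0.04441518889815754 cen [278.9 300.5] xyz [0.4651 0.0744 0.045 ] diam 0.0632 depthcen [0.4655 0.0738 0.051 ]
54 [ 34  39 209] z med 0.03917256222648277 cen [362.1 301.2] xyz [ 0.4625 -0.0783  0.04  ] diam 0.0535 depthcen [ 0.4627 -0.0779  0.0447]
45 [ 23  82 199] z med 0.03442654361042897 cen [461.7 318.2] xyz [ 0.4297 -0.2619  0.035 ] diam 0.0446 depthcen [ 0.4298 -0.2617  0.0359]
purple [155  96 167] z med 0.039093159504824594 cen [415.1 310.4] xyz [ 0.445  -0.1755  0.04  ] diam 0.0536 depthcen [ 0.4454 -0.1747  0.0444]
pink [ 18  99 207] z med 0.034093218509729066 cen [490.  273.2] xyz [ 0.5121 -0.3164  0.035 ] diam 0.0447 depthcen [ 0.5121 -0.3169  0.0336]
m4 [ 23 146 204] z med 0.021747193677646562 cen [222.8 194.9] xyz [0.6644 0.1826 0.022 ] diam 0.0709 depthcen [0.6641 0.1823 0.0237]
m3 [ 23 144 205] z med 0.02148900374351904 cen [265.3 201.1] xyz [0.6518 0.1019 0.022 ] diam 0.071 depthcen [0.6515 0.1016 0.0238]
m2 [ 24 142 205] z med 0.02113729846570546 cen [305.8 211.6] xyz [0.6311 0.025  0.022 ] diam 0.071 depthcen [0.6309 0.025  0.0236]
m1 [ 24 145 197] z med 0.021512757404057135 cen [349.7 213.8] xyz [ 0.6264 -0.058   0.022 ] diam 0.0711 depthcen [ 0.6261 -0.0579  0.0246]
```

```bash
python3 -c "
from h import *
p=load('top0')[0]
cv2.imwrite('pics/crop0.png',cv2.resize(p[150:345,140:540],None,fx=2,fy=2,interpolation=3)[:,:,::-1])"
```

```text
(no output)
```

View pics/crop0.png

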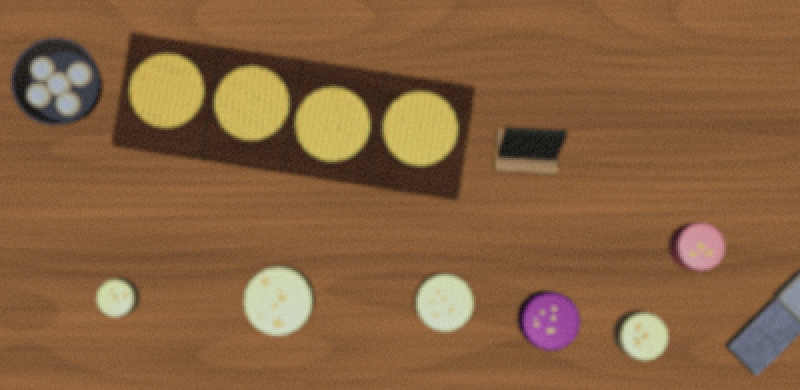

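```bash
cat > g.py <<'E'
import sys
from h import *
from scipy.spatial.transform import Rotation as R
def go(x,y,z,psi=1.414):
    o=robot.get_obs(); M=R.from_quat(o['tool_rot']).as_matrix()
    yaw=np.arctan2(M[1,0],M[0,0]); s=(yaw-psi+np.pi)%(2*np.pi)-np.pi
    D=M.T@(np.array([x,y,z])-o['position'])*100
    print('t',round(o['time'],2),'pos',np.round(o['position'],4),'w',round(o['grip_width'],4),'F',np.round(o['ft_force'],1),'q',np.round(o['q'],2),'\nDELTA cm',np.round(D,2),'spin',round(s,3),'tilt',round(M[2,2],4))
go(*map(float,sys.argv[1:]))
E
python3 g.py .4297 -.2619 .15
```

```text
t 0.15 pos [ 0.2409 -0.5761  0.2218] w 0.0871 F [ 0.  -0.1  0.3] q [-1.35  0.53  1.43 -0.    1.18 -0.18] 
DELTA cm [ 29.54 -21.7    7.22] spin -1.018 tilt -1.0
```

>>> arm_command([
  [5,-3.6,0.5,-0.18,8.7],
  [10,-7.2,1.5,-0.36,8.7],
  [15,-10.8,2.5,-0.54,8.7],
  [20,-14.4,3.5,-0.72,8.7],
  [25,-18,5,-0.9,8.7],
], newtons=20)

```text
time: 0.78
position: [0.4028, -0.3135, 0.1727]
tool_rot: [0.796, 0.606, 0.0, 0.001]
ft_force: [1.2, -1.7, -0.9]
grip_width: 0.0871
```

```bash
python3 g.py .4297 -.2619 .1
```

```text
t 0.78 pos [ 0.4028 -0.3135  0.1727] w 0.0871 F [ 1.2 -1.7 -0.9] q [-0.88  0.45  1.77  0.    0.92 -0.61] 
DELTA cm [5.69 1.21 7.27] spin -0.113 tilt -1.0
```

>>> arm_command([
  [3,0.6,3,-0.06,8.7],
  [5.7,1.2,6,-0.11,8.7],
  [5.7,1.2,7.2,-0.11,8.7],
  [5.7,1.2,7.2,-0.11,8.7],
])

```text
time: 1.27
position: [0.4286, -0.2637, 0.1002]
tool_rot: [0.763, 0.646, -0.0, -0.001]
ft_force: [-0.2, -0.1, -0.3]
grip_width: 0.0873
```

```bash
python3 g.py .4297 -.2619 .006; python3 -c "
from h import *
grab('wrist','w1')"
```

```text
t 1.27 pos [ 0.4286 -0.2637  0.1002] w 0.0873 F [-0.2 -0.1 -0.3] q [-0.77  0.56  1.84 -0.    0.74 -0.61] 
DELTA cm [0.19 0.09 9.42] spin -0.009 tilt -1.0
```

View pics/w1.png

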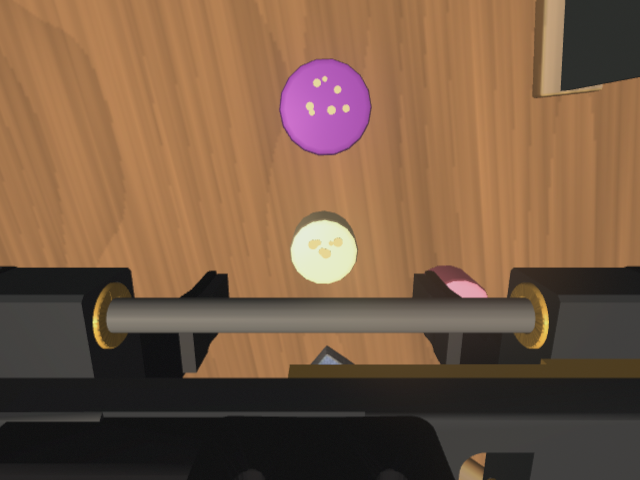

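Wrist view: the ivory 45 sits between the jaws at (324,252), clear of purple at (325,107) and pink at (460,285). Checking the position with this camera.

```bash
cat > wc.py <<'E'
import sys
from h import *
tag,u,v,z=sys.argv[1],*map(float,sys.argv[2:5])
p,d,K,E=load(tag); u=int(u);v=int(v)
hsv=cv2.cvtColor(p,cv2.COLOR_RGB2HSV).astype(int)
P=pts(d,K,E)
m=((abs(P[...,2]-z)<.006)&(d>0)).astype(np.uint8)
m=cv2.morphologyEx(m,cv2.MORPH_OPEN,np.ones((3,3),np.uint8))
k,l,s,c=cv2.connectedComponentsWithStats(m); i=l[v,u]
print(s[i],c[i],'xyz',np.round(onplane(K,E,*c[i],z),4),'depth',np.round(P[l==i].mean(0),4),'diam',2*np.sqrt(s[i,4]/np.pi)/K[0,0]*np.median(d[l==i]))
E
python3 wc.py w1 324 252 .035
```

```text
[ 290  217   68   66 3490] [323.58051576 249.64985673] xyz [ 0.4313 -0.2625  0.035 ] depth [ 0.4313 -0.2628  0.0344] diam 0.04296744300494559
```

>>> arm_command([
  [0.2,0.1,3,0,8.7],
  [0.2,0.1,6,0,8.7],
  [0.2,0.1,8.5,0,8.7],
  [0.2,0.1,9.4,0,8.7],
  [0.2,0.1,9.4,0,7],
])

```text
time: 1.95
position: [0.4303, -0.2625, 0.0071]
tool_rot: [0.763, 0.646, 0.0, 0.0]
ft_force: [0.5, 0.3, 0.4]
grip_width: 0.0826
```

>>> arm_command([
  [0,0,0,0,5],
  [0,0,0,0,3.5],
  [0,0,0,0,3.5],
  [0,0,0,0,3.5],
])

```text
time: 2.45
position: [0.4303, -0.2616, 0.0071]
tool_rot: [0.763, 0.647, 0.0, 0.0]
ft_force: [0.1, -0.4, 0.5]
grip_width: 0.0449
```

```bash
python3 g.py .4297 -.2619 .15
```

```text
t 2.45 pos [ 0.4303 -0.2616  0.0071] w 0.0449 F [ 0.1 -0.4  0.5] q [-0.77  0.74  1.88  0.    0.52 -0.6 ] 
DELTA cm [ -0.05  -0.05 -14.29] spin -0.008 tilt -1.0
```

>>> arm_command([
  [0,0,-2,0,3.5],
  [0,0,-5,0,3.5],
  [0,0,-9,0,3.5],
  [2,1,-12,0,3.5],
  [6,3,-12.5,0,3.5],
])

```text
time: 3.08
position: [0.4709, -0.2086, 0.1341]
tool_rot: [0.764, 0.645, 0.0, 0.003]
ft_force: [0.0, -0.7, -1.7]
grip_width: 0.0445
```

```bash
python3 g.py .6311 .025 .13
```

```text
t 3.08 pos [ 0.4709 -0.2086  0.1341] w 0.0445 F [ 0.  -0.7 -1.7] q [-0.63  0.51  1.8  -0.    0.83 -0.47] 
DELTA cm [25.72 11.89  0.39] spin -0.011 tilt -1.0
```

>>> arm_command([
  [5,2.3,0.2,0,3.5],
  [10.4,4.8,0.4,0,3.5],
  [15.8,7.3,0.4,0,3.5],
  [20.8,9.6,0.4,0,3.5],
  [24,11.2,0.4,0,3.5],
])

```text
time: 3.7
position: [0.6202, 0.0138, 0.1275]
tool_rot: [0.762, 0.647, 0.0, -0.0]
ft_force: [0.8, -1.3, -1.0]
grip_width: 0.0447
```

```bash
python3 g.py .6311 .025 .06
```

```text
t 3.7 pos [0.6202 0.0138 0.1275] w 0.0447 F [ 0.8 -1.3 -1. ] q [-0.16  0.64  1.53  0.    0.98  0.  ] 
DELTA cm [1.28 0.9  6.75] spin -0.006 tilt -1.0
```

>>> arm_command([
  [0.9,0.6,2,0,3.5],
  [1.1,0.7,4.5,0,3.5],
  [1.1,0.7,6.7,0,3.5],
  [1.1,0.7,6.7,0,3.5],
])

```text
time: 4.2
position: [0.6249, 0.02, 0.0576]
tool_rot: [0.763, 0.646, -0.003, -0.003]
ft_force: [-0.1, -0.2, 0.2]
grip_width: 0.0441
```

```bash
python3 g.py .6311 .025 .031;python3 -c "
from h import *
grab('wrist','w2')"
```

```text
t 4.2 pos [0.6249 0.02   0.0576] w 0.0441 F [-0.1 -0.2  0.2] q [-0.15  0.74  1.55 -0.    0.86  0.02] 
DELTA cm [0.59 0.55 2.65] spin -0.009 tilt -1.0
```

View pics/w2.png

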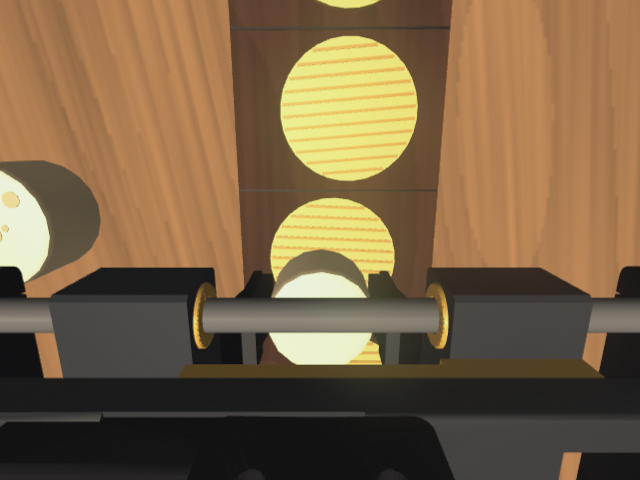

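>>> arm_command([
  [0.6,0.5,0.3,0,3.5],
  [0.6,0.5,1.2,0,3.5],
  [0.6,0.5,2.2,0,3.5],
  [0.6,0.5,2.6,0,3.5],
  [0.6,0.5,2.6,0,3.5],
])

```text
time: 4.88
position: [0.6336, 0.0259, 0.0342]
tool_rot: [0.763, 0.646, -0.0, -0.0]
ft_force: [0.1, 0.5, -0.2]
grip_width: 0.0441
```

```bash
python3 g.py .6311 .025 .0295
```

```text
t 4.88 pos [0.6336 0.0259 0.0342] w 0.0441 F [ 0.1  0.5 -0.2] q [-0.14  0.79  1.53 -0.    0.82  0.03] 
DELTA cm [-0.13 -0.23  0.47] spin -0.008 tilt -1.0
```

>>> arm_command([
  [-0.1,-0.2,0.3,0,3.5],
  [-0.1,-0.2,0.5,0,3.5],
  [-0.1,-0.2,0.5,0,3.5],
])

```text
time: 5.25
position: [0.6319, 0.0252, 0.0297]
tool_rot: [0.763, 0.646, -0.0, -0.0]
ft_force: [0.3, -0.6, -0.6]
grip_width: 0.0447
```

```bash
python3 g.py .6311 .025 .0295;  python3 g.py .6311 .025 .0295
```

```text
t 5.25 pos [0.6319 0.0252 0.0297] w 0.0447 F [ 0.3 -0.6 -0.6] q [-0.14  0.79  1.54 -0.    0.81  0.03] 
DELTA cm [-0.03 -0.07  0.02] spin -0.008 tilt -1.0
t 5.25 pos [0.6319 0.0252 0.0297] w 0.0447 F [ 0.3 -0.6 -0.6] q [-0.14  0.79  1.54 -0.    0.81  0.03] 
DELTA cm [-0.03 -0.07  0.02] spin -0.008 tilt -1.0
```

Force near zero, so it is within about 1 mm of the mat. Ease down 1 mm more and open.

>>> arm_command([
  [0,0,0.1,0,3.5],
  [0,0,0.1,0,5.5],
  [0,0,0.1,0,7.5],
  [0,0,0.1,0,7.5],
  [0,0,-1,0,7.5],
])

```text
time: 5.88
position: [0.6311, 0.0253, 0.0393]
tool_rot: [0.763, 0.646, -0.001, -0.001]
ft_force: [0.3, 0.4, -0.1]
grip_width: 0.0726
```

```bash
python3 g.py .4625 -.0783 .13
```

```text
t 5.88 pos [0.6311 0.0253 0.0393] w 0.0726 F [ 0.3  0.4 -0.1] q [-0.14  0.78  1.54 -0.    0.83  0.03] 
DELTA cm [-12.99 -14.95  -9.04] spin -0.008 tilt -1.0
```

>>> arm_command([
  [0,0,-4,0,8.7],
  [0,0,-8,0,8.7],
  [-4,-4.6,-9,0,8.7],
  [-8.2,-9.4,-9,0,8.7],
  [-11.5,-13.2,-8,0,8.7],
])

```text
time: 6.5
position: [0.4819, -0.0675, 0.1213]
tool_rot: [0.763, 0.647, 0.001, 0.002]
ft_force: [-0.3, -1.4, -1.4]
grip_width: 0.0871
```

```bash
python3 g.py .4625 -.0783 .06; python3 -c "
from h import *
grab('top','t1')"
```

```text
t 6.5 pos [ 0.4819 -0.0675  0.1213] w 0.0871 F [-0.3 -1.4 -1.4] q [-0.37  0.51  1.87 -0.    0.76 -0.2 ] 
DELTA cm [-1.38 -1.76  6.13] spin -0.008 tilt -1.0
```

View pics/t1.png

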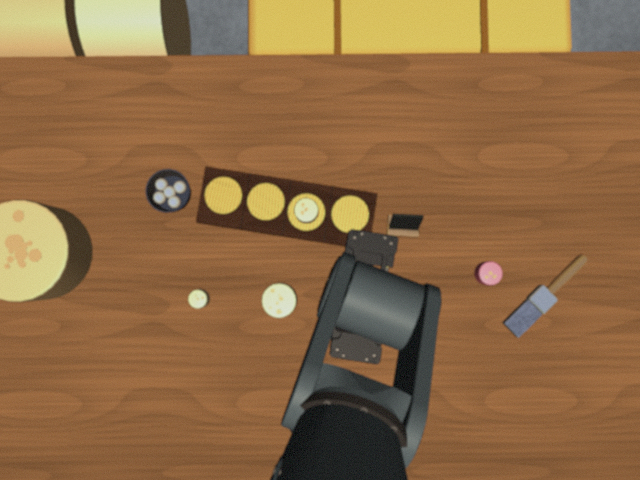

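The 45 is centred on mat_2 at (306,210). Next the 54.

>>> arm_command([
  [-1.2,-1.4,1,0,8.7],
  [-1.2,-1.5,3.5,0,8.7],
  [-1.2,-1.5,6,0,8.7],
  [-1.2,-1.5,6,0,8.7],
])

```text
time: 7.05
position: [0.4655, -0.0756, 0.0591]
tool_rot: [0.763, 0.646, -0.001, -0.001]
ft_force: [0.5, 0.5, 0.3]
grip_width: 0.0871
```

```bash
python3 g.py .4625 -.0783 .008; python3 -c "
from h import *
grab('wrist','w3')"; python3 wc.py w3 324 250 .04
```

```text
t 7.05 pos [ 0.4655 -0.0756  0.0591] w 0.0871 F [0.5 0.5 0.3] q [-0.4   0.61  1.94  0.    0.58 -0.23] 
DELTA cm [-0.32 -0.24  5.11] spin -0.008 tilt -1.0
[ 269  233   99   64 5304] [317.97605581 268.40384615] xyz [ 0.4655 -0.071   0.04  ] depth [ 0.4654 -0.0713  0.0394] diam 0.042839059698229154
```

View pics/w3.png

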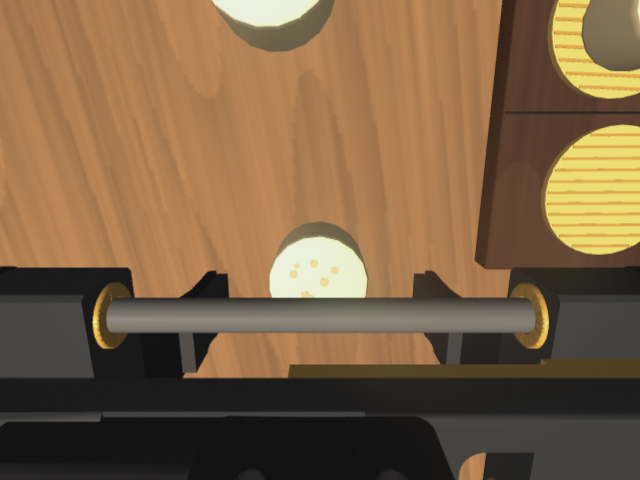

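```bash
python3 -c "
from h import *
p,d,K,E=load('w3'); print(onplane(K,E,318.5,284,.04))"
```

```text
[ 0.4643147  -0.07958783  0.04      ]
```

Agrees within 2 mm. Descend to (0.463,-0.079).

>>> arm_command([
  [-0.3,-0.2,1.5,0,8.7],
  [-0.3,-0.2,3.5,0,8.7],
  [-0.3,-0.2,5,0,8.7],
  [-0.3,-0.2,5.1,0,7],
  [-0.3,-0.2,5.1,0,5.4],
])

```text
time: 7.72
position: [0.464, -0.0786, 0.0092]
tool_rot: [0.763, 0.646, 0.0, 0.0]
ft_force: [-0.3, 0.7, 0.8]
grip_width: 0.0739
```

>>> arm_command([
  [0,0,0,0,4.5],
  [0,0,0,0,4.3],
  [0,0,0,0,4.3],
])

```text
time: 8.1
position: [0.4639, -0.0786, 0.0092]
tool_rot: [0.763, 0.646, 0.0, 0.0]
ft_force: [-0.4, -1.1, 3.2]
grip_width: 0.0534
```

```bash
python3 g.py .6518 .1019 .13
```

```text
t 8.1 pos [ 0.4639 -0.0786  0.0092] w 0.0534 F [-0.4 -1.1  3.2] q [-0.41  0.72  1.97  0.    0.45 -0.24] 
DELTA cm [ 20.89  15.58 -12.07] spin -0.008 tilt -1.0
```

>>> arm_command([
  [0,0,-1,0,4.3],
  [0,0,-4,0,4.3],
  [0,0,-8,0,4.3],
  [2,1.5,-11.5,0,4.3],
  [6,4.5,-12,0,4.3],
])

```text
time: 8.72
position: [0.5189, -0.0274, 0.1319]
tool_rot: [0.764, 0.645, 0.001, 0.002]
ft_force: [0.9, -0.4, -1.9]
grip_width: 0.0537
```

>>> arm_command([
  [4,3,0,0,4.3],
  [8,6,0,0,4.3],
  [12,9,0,0,4.3],
  [14.4,10.7,0,0,4.3],
  [14.4,10.7,0,0,4.3],
])

```text
time: 9.35
position: [0.6479, 0.0994, 0.1289]
tool_rot: [0.762, 0.647, 0.0, 0.0]
ft_force: [-0.3, -0.2, -1.0]
grip_width: 0.0539
```

```bash
python3 g.py .6518 .1019 .06
```

```text
t 9.35 pos [0.6479 0.0994 0.1289] w 0.0539 F [-0.3 -0.2 -1. ] q [-0.02  0.68  1.43  0.    1.03  0.14] 
DELTA cm [0.31 0.34 6.89] spin -0.006 tilt -1.0
```

>>> arm_command([
  [0.3,0.3,2,0,4.3],
  [0.3,0.3,4.5,0,4.3],
  [0.3,0.3,7,0,4.3],
  [0.3,0.3,8.8,0,4.3],
  [0.3,0.3,8.8,0,4.3],
])

```text
time: 9.98
position: [0.6484, 0.0995, 0.0385]
tool_rot: [0.763, 0.646, -0.002, -0.002]
ft_force: [0.2, 0.4, -1.0]
grip_width: 0.0533
```

```bash
python3 g.py .6518 .1019 .0315;python3 -c "
from h import *
grab('wrist','w4')"
```

```text
t 9.97 pos [0.6484 0.0995 0.0385] w 0.0533 F [ 0.2  0.4 -1. ] q [-0.02  0.8   1.47 -0.    0.88  0.15] 
DELTA cm [0.3 0.3 0.7] spin -0.009 tilt -1.0
```

View pics/w4.png

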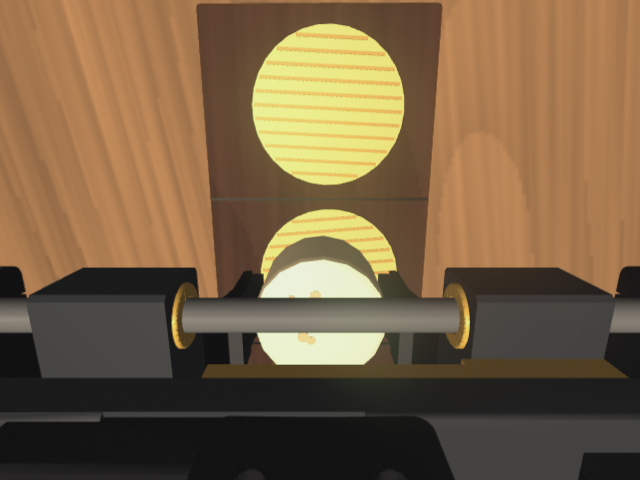

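The 54 is over mat_3, with the mat edges at x of about 262 and 396 around the cheese, slightly short of centre. Apply +0.3, +0.3.

>>> arm_command([
  [0.3,0.2,0.2,0,4.3],
  [0.3,0.3,0.5,0,4.3],
  [0.3,0.3,0.7,0,4.3],
  [0.3,0.3,0.7,0,4.3],
])

```text
time: 10.52
position: [0.6539, 0.1027, 0.0338]
tool_rot: [0.763, 0.646, -0.0, -0.0]
ft_force: [0.0, -0.5, -1.3]
grip_width: 0.0535
```

```bash
python3 g.py .6518 .1019 .0305
```

```text
t 10.53 pos [0.6539 0.1027 0.0338] w 0.0535 F [ 0.  -0.5 -1.3] q [-0.01  0.81  1.46  0.    0.87  0.15] 
DELTA cm [-0.11 -0.19  0.33] spin -0.008 tilt -1.0
```

>>> arm_command([
  [-0.1,-0.2,0.1,0,4.3],
  [-0.1,-0.2,0.3,0,4.3],
  [-0.1,-0.2,0.3,0,4.3],
])

```text
time: 10.9
position: [0.6516, 0.1019, 0.0313]
tool_rot: [0.763, 0.646, -0.0, -0.0]
ft_force: [-1.5, -0.3, 2.8]
grip_width: 0.0537
```

```bash
python3 g.py .6518 .1019 .0305
```

```text
t 10.9 pos [0.6516 0.1019 0.0313] w 0.0537 F [-1.5 -0.3  2.8] q [-0.01  0.81  1.47 -0.    0.86  0.15] 
DELTA cm [-0.    0.02  0.08] spin -0.008 tilt -1.0
```

Contact (2.8 N). Release, then lift.

>>> arm_command([
  [0,0,0,0,6],
  [0,0,0,0,7.5],
  [0,0,0,0,8],
  [0,0,-1.5,0,8],
  [0,0,-5,0,8.7],
])

```text
time: 11.52
position: [0.6506, 0.102, 0.0803]
tool_rot: [0.763, 0.646, -0.001, -0.001]
ft_force: [-0.3, 0.0, 0.5]
grip_width: 0.0834
```

```bash
python3 g.py .4655 .0744 .13
```

```text
t 11.53 pos [0.6506 0.102  0.0803] w 0.0834 F [-0.3  0.   0.5] q [-0.01  0.74  1.45  0.    0.95  0.15] 
DELTA cm [ -5.76 -17.82  -4.9 ] spin -0.008 tilt -1.0
```

>>> arm_command([
  [0,0,-3,0,8.7],
  [-1.5,-4.5,-5,0,8.7],
  [-3.2,-9.8,-5,0,8.7],
  [-4.8,-14.8,-5,0,8.7],
  [-5.7,-17.8,-4.5,0,8.7],
])

```text
time: 12.15
position: [0.4644, 0.0749, 0.127]
tool_rot: [0.763, 0.646, 0.0, 0.0]
ft_force: [0.6, 0.7, -0.2]
grip_width: 0.0871
```

>>> arm_command([
  [0,0,2,0,8.7],
  [0,0,4,0,8.7],
  [0,0,4.5,0,8.7],
])

```text
time: 12.52
position: [0.4669, 0.075, 0.0808]
tool_rot: [0.763, 0.646, -0.0, -0.0]
ft_force: [0.3, 0.1, 1.0]
grip_width: 0.0868
```

```bash
python3 g.py .4651 .0744 .012; python3 -c "
from h import *
grab('wrist','w5')"; python3 wc.py w5 324 250 .045
```

```text
t 12.53 pos [0.4669 0.075  0.0808] w 0.0868 F [0.3 0.1 1. ] q [-0.08  0.57  1.93  0.    0.64  0.09] 
DELTA cm [-0.08 -0.16  6.88] spin -0.008 tilt -1.0
[ 265  212  110   85 7831] [319.95019793 257.6789682 ] xyz [0.468  0.0801 0.045 ] depth [0.4679 0.0798 0.0445] diam 0.05636582935604128
```

View pics/w5.png

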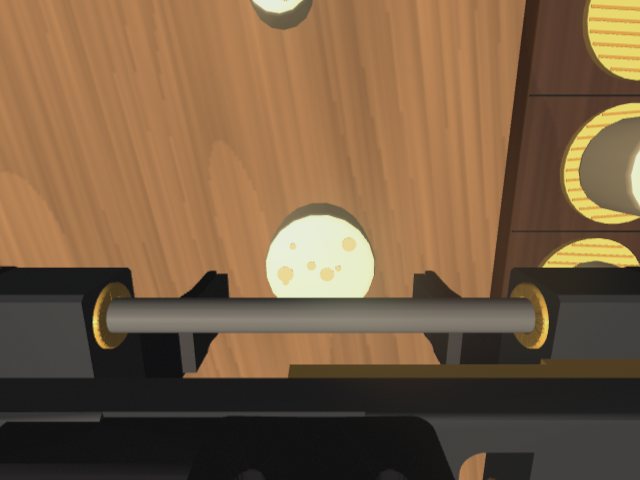

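The 64 is centred between the fingers at about (320,268). Descend.

>>> arm_command([
  [0,0,2,0,8.7],
  [0,0,4,0,8.7],
  [0,0,6,0,8.7],
  [0,0,6.9,0,8.7],
  [0,0,6.9,0,7],
])

```text
time: 13.2
position: [0.4672, 0.075, 0.0119]
tool_rot: [0.763, 0.646, -0.0, -0.0]
ft_force: [-1.0, 0.2, -0.2]
grip_width: 0.0824
```

>>> arm_command([
  [0,0,0,0,5.4],
  [0,0,0,0,5.2],
  [0,0,0,0,5.2],
])

```text
time: 13.58
position: [0.4672, 0.075, 0.0124]
tool_rot: [0.763, 0.646, 0.0, 0.0]
ft_force: [0.0, 0.6, 5.3]
grip_width: 0.0634
```

```bash
python3 g.py .6644 .1826 .135
```

```text
t 13.57 pos [0.4672 0.075  0.0124] w 0.0634 F [0.  0.6 5.3] q [-0.08  0.71  1.96  0.    0.47  0.09] 
DELTA cm [ 13.85  17.69 -12.24] spin -0.008 tilt -1.0
```

>>> arm_command([
  [0,0,-1,0,5.2],
  [0,0,-4,0,5.2],
  [0,0,-8,0,5.2],
  [1,1.3,-11,0,5.2],
  [3.5,4.5,-12,0,5.2],
])

```text
time: 14.2
position: [0.5164, 0.102, 0.1342]
tool_rot: [0.763, 0.646, 0.0, 0.0]
ft_force: [0.6, 0.2, -3.0]
grip_width: 0.0637
```

>>> arm_command([
  [3,3.8,0,0,5.2],
  [6,7.6,0,0,5.2],
  [8.8,11.2,0,0,5.2],
  [10.2,13,0,0,5.2],
  [10.2,13,1,0,5.2],
])

```text
time: 14.82
position: [0.6634, 0.1821, 0.1222]
tool_rot: [0.763, 0.647, 0.001, 0.001]
ft_force: [-0.5, 0.2, -2.3]
grip_width: 0.0635
```

```bash
python3 g.py .6644 .1826 .042
```

```text
t 14.82 pos [0.6634 0.1821 0.1222] w 0.0635 F [-0.5  0.2 -2.3] q [ 0.11  0.72  1.35 -0.    1.07  0.27] 
DELTA cm [0.06 0.07 8.02] spin -0.007 tilt -1.0
```

>>> arm_command([
  [0.1,0.1,2,0,5.2],
  [0.1,0.1,4.5,0,5.2],
  [0.1,0.1,7,0,5.2],
  [0.1,0.1,8,0,5.2],
  [0.1,0.1,8,0,5.2],
])

```text
time: 15.45
position: [0.6616, 0.1817, 0.0404]
tool_rot: [0.763, 0.646, -0.001, -0.001]
ft_force: [0.3, -0.5, -1.5]
grip_width: 0.0634
```

```bash
python3 g.py .6644 .1826 .0345
```

```text
t 15.45 pos [0.6616 0.1817 0.0404] w 0.0634 F [ 0.3 -0.5 -1.5] q [ 0.11  0.83  1.39 -0.    0.93  0.27] 
DELTA cm [0.14 0.27 0.58] spin -0.009 tilt -1.0
```

>>> arm_command([
  [0.1,0.2,0.2,0,5.2],
  [0.1,0.2,0.4,0,5.2],
  [0.1,0.2,0.6,0,5.2],
  [0.1,0.2,0.6,0,5.2],
])

```text
time: 15.95
position: [0.6653, 0.1829, 0.0359]
tool_rot: [0.763, 0.646, 0.0, 0.0]
ft_force: [-0.1, -0.3, -2.0]
grip_width: 0.0637
```

```bash
python3 g.py .6644 .1826 .034
```

```text
t 15.95 pos [0.6653 0.1829 0.0359] w 0.0637 F [-0.1 -0.3 -2. ] q [0.11 0.84 1.38 0.   0.93 0.27] 
DELTA cm [-0.05 -0.08  0.19] spin -0.008 tilt -1.0
```

>>> arm_command([
  [-0.1,-0.1,0.1,0,5.2],
  [-0.1,-0.1,0.2,0,5.2],
  [-0.1,-0.1,0.2,0,5.2],
])

```text
time: 16.32
position: [0.664, 0.182, 0.0345]
tool_rot: [0.763, 0.646, -0.0, 0.0]
ft_force: [-1.9, -0.8, 4.8]
grip_width: 0.0634
```

Contact. Release.

>>> arm_command([
  [0,0,0,0,7],
  [0,0,0,0,8.5],
  [0,0,0,0,8.7],
  [0,0,-1.5,0,8.7],
  [0,0,-5,0,8.7],
])

```text
time: 16.95
position: [0.6629, 0.1819, 0.0831]
tool_rot: [0.763, 0.646, -0.002, -0.001]
ft_force: [0.3, -0.4, -0.2]
grip_width: 0.0866
```

```bash
python3 g.py .4684 .2264 .13 1.0
```

```text
t 16.95 pos [0.6629 0.1819 0.0831] w 0.0866 F [ 0.3 -0.4 -0.2] q [0.11 0.77 1.37 0.   1.01 0.27] 
DELTA cm [  1.19 -19.93  -4.62] spin 0.406 tilt -1.0
```

>>> arm_command([
  [0,0,-3,0,8.7],
  [0.3,-5,-5,0,8],
  [0.6,-10.5,-5,0,7],
  [0.9,-15.8,-5,0,7],
  [1.2,-19.5,-4,0,7],
])

```text
time: 17.58
position: [0.4722, 0.2265, 0.1255]
tool_rot: [0.763, 0.647, 0.001, 0.0]
ft_force: [0.4, -0.3, 0.1]
grip_width: 0.0705
```

>>> arm_command([
  [0,0,2,0,7],
  [0,0,4,0,7],
  [0,0,4,0,7],
])

```text
time: 17.95
position: [0.4733, 0.2259, 0.0836]
tool_rot: [0.763, 0.646, -0.001, -0.0]
ft_force: [0.6, -0.7, -0.0]
grip_width: 0.0699
```

```bash
python3 g.py .4684 .2264 .005; python3 -c "
from h import *
grab('wrist','w6')"; python3 wc.py w6 324 265 .03
```

```text
t 17.95 pos [0.4733 0.2259 0.0836] w 0.0699 F [ 0.6 -0.7 -0. ] q [0.23 0.61 1.8  0.   0.73 0.4 ] 
DELTA cm [-0.03 -0.48  7.86] spin -0.008 tilt -1.0
[ 286  226   57   56 2440] [314.3795082  253.47663934] xyz [0.4705 0.2288 0.03  ] depth [0.4705 0.2286 0.0293] diam 0.03420600247621465
```

View pics/w6.png

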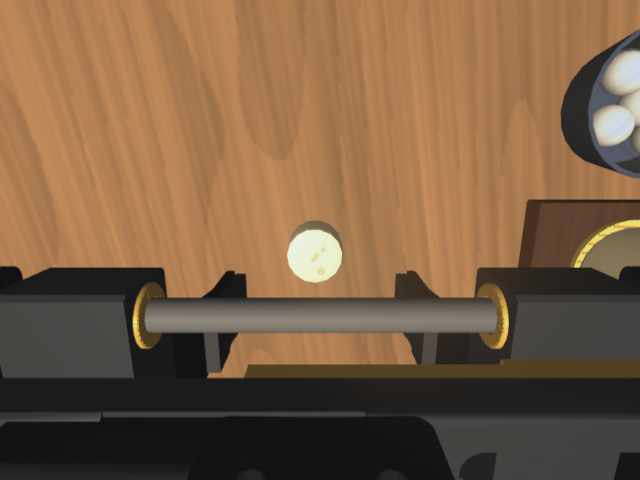

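The 36 is at (315,255), about 4 mm off the jaw centre. Adjust and descend.

>>> arm_command([
  [0.1,-0.4,2,0,7],
  [0.1,-0.4,4.5,0,7],
  [0.1,-0.4,6.8,0,7],
  [0.1,-0.4,7.8,0,7],
  [0.1,-0.4,7.8,0,5.5],
])

```text
time: 18.62
position: [0.4704, 0.2276, 0.006]
tool_rot: [0.763, 0.646, 0.0, 0.0]
ft_force: [-0.5, 0.7, 0.2]
grip_width: 0.0654
```

>>> arm_command([
  [0,0,0,0,4],
  [0,0,0,0,2.6],
  [0,0,0,0,2.6],
  [0,0,0,0,2.6],
])

```text
time: 19.12
position: [0.4703, 0.2277, 0.0063]
tool_rot: [0.763, 0.646, 0.0, 0.0]
ft_force: [-0.3, 0.3, 3.8]
grip_width: 0.0355
```

```bash
python3 g.py .6264 -.058 .15
```

```text
t 19.12 pos [0.4703 0.2277 0.0063] w 0.0355 F [-0.3  0.3  3.8] q [0.24 0.75 1.84 0.   0.56 0.4 ] 
DELTA cm [-25.61  20.1  -14.37] spin -0.008 tilt -1.0
```

>>> arm_command([
  [0,0,-1,0,2.6],
  [0,0,-4.5,0,2.6],
  [0,0,-9,0,2.6],
  [-1.5,1.2,-13,0,2.6],
  [-5,4,-14,0,2.6],
])

```text
time: 19.75
position: [0.5022, 0.1726, 0.1491]
tool_rot: [0.762, 0.648, 0.002, 0.001]
ft_force: [0.1, 0.3, -1.1]
grip_width: 0.0354
```

>>> arm_command([
  [-4.5,3.5,0,0,2.6],
  [-9,7,0,0,2.6],
  [-13.5,10.5,0,0,2.6],
  [-17.5,13.7,0,0,2.6],
  [-20.3,15.9,0,0,2.6],
])

```text
time: 20.38
position: [0.6256, -0.0571, 0.1462]
tool_rot: [0.764, 0.646, 0.0, 0.0]
ft_force: [1.0, -0.1, -0.9]
grip_width: 0.036
```

```bash
python3 g.py .6264 -.058 .06
```

```text
t 20.38 pos [ 0.6256 -0.0571  0.1462] w 0.036 F [ 1.  -0.1 -0.9] q [-0.27  0.62  1.49 -0.    1.02 -0.1 ] 
DELTA cm [-0.07  0.09  8.62] spin -0.01 tilt -1.0
```

>>> arm_command([
  [-0.1,0.1,2.5,0,2.6],
  [-0.1,0.1,5,0,2.6],
  [-0.1,0.1,7.5,0,2.6],
  [-0.1,0.1,9.5,0,2.6],
  [-0.1,0.1,10.5,0,2.6],
])

```text
time: 21.0
position: [0.6249, -0.0556, 0.0397]
tool_rot: [0.763, 0.646, -0.0, -0.001]
ft_force: [-0.1, 0.6, 0.5]
grip_width: 0.0356
```

>>> arm_command([
  [0,0,0.3,0,2.6],
  [0,0,0.3,0,2.6],
])

```text
time: 21.25
position: [0.626, -0.0559, 0.0382]
tool_rot: [0.763, 0.646, 0.0, 0.0]
ft_force: [-0.1, -0.4, 0.0]
grip_width: 0.0358
```

```bash
python3 g.py .6264 -.058 .0285
```

```text
t 21.25 pos [ 0.626  -0.0559  0.0382] w 0.0358 F [-0.1 -0.4  0. ] q [-0.27  0.77  1.55  0.    0.82 -0.1 ] 
DELTA cm [-0.2   0.07  0.97] spin -0.008 tilt -1.0
```

>>> arm_command([
  [-0.2,0.1,0.3,0,2.6],
  [-0.2,0.1,0.6,0,2.6],
  [-0.2,0.1,0.8,0,2.6],
  [-0.2,0.1,0.8,0,2.6],
])

```text
time: 21.75
position: [0.6261, -0.0579, 0.0296]
tool_rot: [0.763, 0.646, -0.0, -0.0]
ft_force: [0.4, 0.4, -0.2]
grip_width: 0.0354
```

```bash
python3 g.py .6264 -.058 .028
```

```text
t 21.75 pos [ 0.6261 -0.0579  0.0296] w 0.0354 F [ 0.4  0.4 -0.2] q [-0.27  0.79  1.55  0.    0.8  -0.1 ] 
DELTA cm [-0.    0.04  0.16] spin -0.008 tilt -1.0
```

>>> arm_command([
  [0,0,0.1,0,2.6],
  [0,0,0.2,0,2.6],
  [0,0,0.2,0,2.6],
])

```text
time: 22.12
position: [0.6263, -0.058, 0.0283]
tool_rot: [0.763, 0.646, 0.0, 0.0]
ft_force: [-1.0, 0.8, 3.9]
grip_width: 0.0355
```

>>> arm_command([
  [0,0,0,0,4.5],
  [0,0,0,0,6.5],
  [0,0,0,0,7],
  [0,0,-1.5,0,7],
  [0,0,-5,0,7],
])

```text
time: 22.75
position: [0.625, -0.0577, 0.0774]
tool_rot: [0.763, 0.646, -0.001, -0.002]
ft_force: [-0.2, 1.0, 0.3]
grip_width: 0.0688
```

>>> arm_command([
  [0,0,-4,0,7],
  [0,-4,-6,0,7],
  [0,-9,-7,0,7],
  [0,-14,-8,0,7],
  [0,-18,-8,0,7],
])

```text
time: 23.38
position: [0.4473, -0.0281, 0.1594]
tool_rot: [0.763, 0.646, 0.001, 0.001]
ft_force: [0.4, -0.1, -0.8]
grip_width: 0.0699
```

```bash
cat > fin.py <<'E'
from h import *
import math
p,d,_=grab('top','t2'); grab('side','s2')
_,_,K,E=load('t2'); P=pts(d,K,E)
mats={'36':(.6264,-.058,.030),'45':(.6311,.025,.035),'54':(.6518,.1019,.040),'64':(.6644,.1826,.045)}
for n,(x,y,h) in mats.items():
    z=h+.022; q=E[:3,:3]@[x,y,z]+E[:3,3]
    u=int(K[0,2]-K[0,0]*q[0]/q[2]); v=int(K[1,2]+K[1,1]*q[1]/q[2])
    m=((P[...,2]>z-.008)&(P[...,2]<z+.1)&(d>0)).astype(np.uint8)
    k,l,s,c=cv2.connectedComponentsWithStats(m); i=l[v,u]
    X=onplane(K,E,*c[i],z); print(n,(u,v),s[i],np.round(X,4),'off mm',np.round((X[:2]-[x,y])*1000,1),'ztop',np.median(P[v-3:v+4,u-3:u+4,2])-z)
E
python3 fin.py
```

```text
36 (350, 211) [341 204  19  19 290] [ 0.6243 -0.057   0.052 ] off mm [-2.1  1. ] ztop -0.0005976581838464043
45 (305, 209) [294 198  25  25 461] [0.6294 0.0234 0.057 ] off mm [-1.7 -1.6] ztop -0.00040938279191007204
54 (262, 198) [249 185  29  30 670] [0.649  0.1011 0.062 ] off mm [-2.8 -0.8] ztop -0.0010776138652211914
64 (217, 191) [202 176  35  35 959] [0.6613 0.1806 0.067 ] off mm [-3.1 -2. ] ztop -0.0002349416219079581
```

View pics/t2.png

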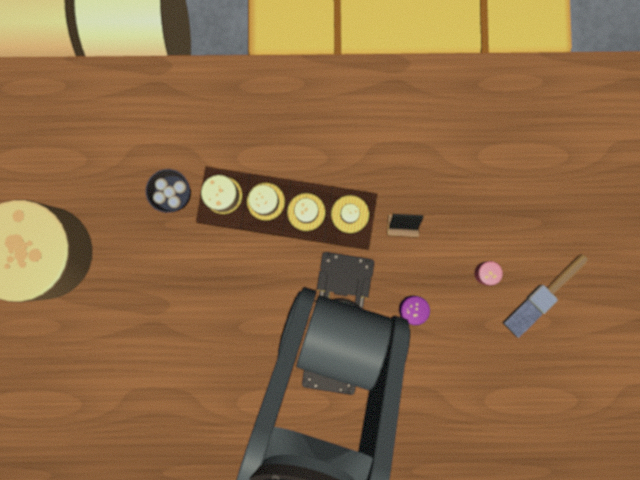

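View pics/s2.png

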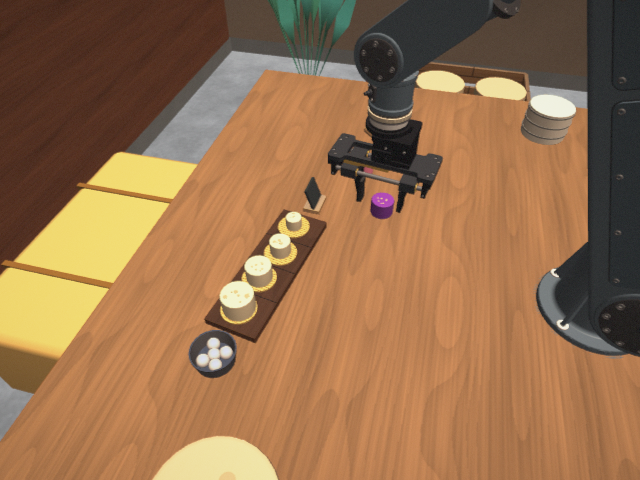

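Both views show the cheeses growing in size from the tag (406,225) to the dish (168,190). All four are flat on their mats within about 4 mm, the tag and dish have not moved, and the gripper is clear. Handing in.

```bash
python3 -c "
from rig import robot
print(robot.hand_in())"
```

```text
the job is handed in; nothing more can be done
None
```

The four cheeses are lined up in order of size: 36, 45, 54 and 64 mm on mat_1 to mat_4, with the smallest by the slate tag and the largest by the dish. I handed the job in at about 23.5 s of the 88 s; no verdict is reported.

The last top and side pictures show:
- **Position:** each cheese is 2–4 mm from its mat centre (limit 12 mm).
- **Height:** the tops are within about 1 mm of where they should be, so all four rest flat on their mats.
- **Other objects:** the tag, dish and purple and pink look-alikes appear unmoved, and the gripper is clear of everything.

No check failed. The top and wrist cameras disagreed by 2–3 mm on where the cheeses stood, about what the calibration allows.

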